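# Set out the slide-preparation board beside the microscope

## Robot

A 6-joint arm with a two-finger parallel gripper is mounted at the origin on the work surface. World frame = base frame: x ahead of the robot, y to its left, z up, the work surface at z = 0. Lengths are in m, angles in rad, forces in N, time in s.
With the tool pointing down it reaches from about 0.25 to 0.725 m from the base axis. Payload 4 kg.
Tool frame: the origin (TCP) lies midway between the tips of the shut fingers; the grasp point (between the pads) lies 19 mm behind it; z points along the fingers, y is the line along which they close (so a half turn about z gives the same grasp; the last joint's range is limited). The gripper opens to 85 mm and grips with 20 to 120 N. Pads are 22 mm wide; open, the fingers measure 114 mm over their backs; the gripper's body (76 mm by 85 mm) begins 54 mm behind the grasp point. The pads swing forward as they close: fully open they stand 13 mm farther back than shut.
Start: joints at [1.252, 0.241, 0.005, 1.335, 0, 1.571], TCP at [0.157, 0.475, 0.231] pointing down, gripper open.
Joint ranges: [-2.72, 2.72], [-1.05, 1.87], [-1.09, 1.28], [-1.99, 2.15], [-1.42, 1.44], [-3.14, 3.14]. Speed limits (rad/s): [2.79, 2.79, 3.14, 3.14, 3.14, 3.14].

## Interface

Orientations are given as a unit quaternion [x, y, z, w].
In Python, from workcell import get_obs, camera, job_done, silhouettes gives the robot as it stands. The module is installed in compiled form; this text tells all that it offers.
- The arm moves only by the tool drive_tool, never from a script. Its argument "increments" is a list of rows, each a list of 3 entries, a list of its own where there are three numbers: the shift along the world's x, y, z in mm, then the turn, a rotation vector about the world's x, y, z in degrees, then the opening, from 0 (shut) to 1 (fully open). A call has 1 to 8 rows; each row shifts and turns the commanded pose from where the row before left it; what a row does not reach is not made up. A row lasts 1/12 s, in which the tool goes at most 41.7 mm and 7.16 degrees, less where a joint would pass 70% of its speed; a pose out of reach is approached as far as the arm can. A call is refused whole if a number of a shift passes 41.7 or a number of a turn 7.16, either way. A call with a gripper value outside its range is refused whole. The fingers move at their own pace and stop on an object; the grip force is fixed at half the most. Time passes only in rows, so rows that do not move let the fingers close. It gives the time, the measured TCP pose, the force, the opening and the grip force at its end, in the units of the state.
- get_obs(): the state, without advancing time (a new reading comes with each control period).
- camera(name): name is "scene" or "top" or "wrist"; returns a dict with "image" (480x640x3 uint8, red, green, blue), "K" (3x3 intrinsics, pixels), "k1" (the pictures are not rectified: a ray, as slopes to the right and down, at radius r is drawn at 1 + k1 r^2 times it, then the intrinsics apply), "view" (4x4, takes a point from world to camera coordinates). Camera axes: x right, y down, z forward; pixel columns grow to the right and rows downward; lengths in m; the calibration is good to about 2 mm. A picture is of the moment at which its call begins. There is no depth.
- job_done(): hands the job in; it is judged then, once.
Trained networks look in a picture, given as the dict that the camera call returned (one of the last four; its "shot" number tells which), for a name from the list of things; names that differ only in an ending like _2 or _b are one class to them, and where a whole thing is asked for, a point or a joint stands for the part that bears it (a point fixed in the world has none). Each returns a list of dicts, best first, with "conf" (0 to 1); they miss things now and then, are a little off and sometimes report something else, mostly with a low value. They report only what shows in the picture. A call takes as long as a camera call. They do not tell look-alikes from the thing itself.
- silhouettes(query, picture): "region" (480x640 bool, what is visible of it) and "bbox" ([left, top, right, bottom] in pixels, round what is visible of it).
The state is a dict: "clock": time; "joint_pos": joint angles; "joint_vel": joint speeds; "tau": joint torques, N m; "eef_pos": TCP position; "tool_rot": TCP orientation; "ft_force": force on the tool from outside, world axes, zero at the start; "ft_torque": the same for the moment, N m; "grip_width": finger opening in m; "grasp_force": force on a finger pad.
Only numpy, scipy, OpenCV 4.12 (cv2) and the standard library are available. Lean on these libraries where they do the work, as an engineer would, in place of code of your own. Each camera call takes 0.05 s, during which the arm holds its last target. There are 200 camera calls.

## Task

Set out the white board for the next pair at the microscope: the slide box in the middle of the board's flat top with its long side along the rail, and the dish centred on top of the box. In line with the box along the middle of the board, stand the dropper bottle halfway between the box and the end of the board on the microscope's side, and the small jar halfway between the box and the other end. Set things down upright without dropping them or knocking them over, and leave the big jar, the beaker and the red-labelled bottle where they stand.

Things in the scene. Friction and masses are not known exactly. Their poses are not given: they have to be found in the camera images.
- board: fixed white plastic work board: flat top 120 mm deep (x) by 260 mm long (y), 10 mm above the bench; a white rail 10 mm wide, standing 8 mm above the top, runs along the far long edge, just beyond the flat top. Origin: centre of the flat part, on the underside (bench height); x points to the rail, away from the robot, y along the board to the robot's left
- microscope: black microscope with a small screen on top, 190 x 150 x 330 mm, fixed, at the far left or the far right of the bench, screen towards the robot. Origin: middle of the front edge (towards the robot) of its underside
- slide_box: closed flat grey plastic box for microscope slides with a black seam and a paper label on top, 54 mm (its x) x 84 mm (its y) x 30 mm high, about 100 g, rigid. Origin: centre of its underside
- dish: low round white lidded culture dish with a thin grey ring on top, 55 mm diameter (53 mm over the lowest 6 mm), 15 mm high, about 30 g, rigid and closed. Origin: centre of its underside
- dropper: brown glass dropper bottle: straight body 32 mm diameter up to 46 mm, a black collar 19 mm wide from 54 to 66 mm, a dark rubber bulb on top, 88 mm high in all, about 70 g. Origin: centre of its underside
- small_jar: small glass jar with a metal screw cap, 38 mm diameter, straight sides, 45 mm high, about 60 g. Origin: centre of its underside
- big_jar: not part of the job: a bigger jar of the same make as the small one, 60 mm diameter, 80 mm high. Origin: centre of its underside
- beaker: not part of the job: empty steel beaker, 52 mm across the rim, 60 mm high. Origin: centre of its underside
- reagent: not part of the job: clear bottle with a red label and white cap, 62 mm diameter, 145 mm high, standing beyond the board. Origin: centre of its underside
There are look-alikes about, which are no part of the job. Of the things that look like the slide_box, the largest one is meant. Several things look just like the dish: the one meant starts farthest from the robot's base.

How it is judged:
At the end, for the whole second after the job is handed in: Box within 15 mm of mid-board both ways, long side within 0.2 rad of the rail; dish on it, centres within 12 mm; dropper bottle (microscope side) and small jar (other side) on the board within 15 mm of its centre line and of 86 mm from its middle; all upright within 0.1 rad, at rest (x of slide_box in the frame of board between -0.015 and 0.015 m and y of slide_box in the frame of board between -0.015 and 0.015 m and z of slide_box in the frame of board between 0.006 and 0.014 m and angle between the y axis of slide_box and the y axis of board, either way round below 0.2 rad and horizontal distance between dish and slide_box below 0.012 m and z of dish in the frame of slide_box between 0.026 and 0.034 m and x of dropper in the frame of board between -0.015 and 0.015 m and z of dropper in the frame of board between 0.006 and 0.014 m and x of small_jar in the frame of board between -0.015 and 0.015 m and z of small_jar in the frame of board between 0.006 and 0.014 m and ((y of microscope in the frame of board above 0 m and y of dropper in the frame of board between 0.071 and 0.101 m and y of small_jar in the frame of board between -0.101 and -0.071 m) or (y of microscope in the frame of board below 0 m and y of dropper in the frame of board between -0.101 and -0.071 m and y of small_jar in the frame of board between 0.071 and 0.101 m)) and linear speed of each of slide_box, dish, dropper, small_jar below 0.02 m/s and angular speed of each of slide_box, dish, dropper, small_jar below 0.3 rad/s and angle between each of slide_box, dish, dropper, small_jar's own z axis and vertical below 0.1 rad); the robot touches nothing.
It fails at once if the dropper bottle or the small jar is knocked over (tilt over 0.7 rad) (angle between any of dropper, small_jar's own z axis and vertical above 0.7 rad).
It fails at once if one of the four things is dropped or thrown (faster than 0.7 m/s out of the fingers) ((linear speed of slide_box above 0.7 m/s and contact force between slide_box and the fingers below 0.01 N) or (linear speed of dish above 0.7 m/s and contact force between dish and the fingers below 0.01 N) or (linear speed of dropper above 0.7 m/s and contact force between dropper and the fingers below 0.01 N) or (linear speed of small_jar above 0.7 m/s and contact force between small_jar and the fingers below 0.01 N)).
It fails at once if the big jar, the beaker or the red-labelled bottle is shifted by more than 25 mm or tipped over ((distance of big_jar from where it was at the start of the episode above 0.025 m or angle between big_jar's own z axis and vertical above 0.5 rad) or (distance of beaker from where it was at the start of the episode above 0.025 m or angle between beaker's own z axis and vertical above 0.5 rad) or (distance of reagent from where it was at the start of the episode above 0.025 m or angle between reagent's own z axis and vertical above 0.5 rad)).
It also fails if it takes over 109 s, if anything falls off the work surface, if the arm or the gripper's body presses on something with over 40 N, if the wrist force passes 120 N, or if a joint passes its speed limit or range.

## Working session

There is one attempt and no reset: what is moved stays moved. The work goes in short steps, Python scripts to look and compute and a tool call to move; the robot and the scene stay as the last step left them, time stands still between calls to the robot, and variables do not carry over. Pictures are saved under pics/ and viewed, at most 14 in all, crops included, and the job is handed in when it is done.

Besides the shell and the picture viewer there is one more tool, called after ">>>" as name([rows], argument=value, ...), one row to a line, values as JSON. drive_tool: Moves the arm, as the interface text tells. Its arguments: {"type":"object","properties":{"increments":{"type":"array"}},"required":["increments"]}

```bash
mkdir -p pics; cat > h.py <<'E'
import numpy as np, cv2
from workcell import get_obs, camera, job_done, silhouettes
def save(c,n): cv2.imwrite(f'pics/{n}.png', c['image'][:,:,::-1])
def px2w(c,uv,z):
    K=np.array(c['K']);V=np.array(c['view']);uv=np.atleast_2d(uv).astype(float)
    d=np.c_[(uv[:,0]-K[0,2])/K[0,0],(uv[:,1]-K[1,2])/K[1,1]]
    s=d.copy()
    for _ in range(20): s=d/(1+c['k1']*(s**2).sum(1,keepdims=True))
    r=np.c_[s,np.ones(len(s))]@V[:3,:3]; o=-V[:3,:3].T@V[:3,3]
    return o+r*((z-o[2])/r[:,2:])
def w2px(c,p):
    V=np.array(c['view']);K=np.array(c['K']);q=np.atleast_2d(p)@V[:3,:3].T+V[:3,3]
    s=q[:,:2]/q[:,2:];s=s*(1+c['k1']*(s**2).sum(1,keepdims=True))
    return s*[K[0,0],K[1,1]]+[K[0,2],K[1,2]]
E
python3 - <<'E'
from h import *
for n in('top','scene'):
    c=camera(n);save(c,n+'0')
    V=np.array(c['view']);print(n,(-V[:3,:3].T@V[:3,3]).round(3),V[2,:3].round(2),c['k1'])
    for q in 'board microscope slide_box dish dropper small_jar big_jar beaker reagent'.split():
        for s in silhouettes(q,c):
            m=s['region'].astype(bool);ys,xs=np.nonzero(m)
            r=cv2.minAreaRect(np.c_[xs,ys].astype(np.float32))
            print(q,round(s['conf'],2),[int(v) for v in s['bbox']],m.sum(),'rect',np.round(r[0],1),np.round(r[1],1),round(r[2],1),px2w(c,r[0],0.03)[0].round(3) if n=='top' else '')
print(get_obs())
E
```

```text
top [0.467 0.002 1.273] [ 0.07 -0.   -1.  ] 0.001018646363292323
board 0.89 [280, 165, 393, 236] 5857 rect [337.2 199. ] [109.   54.8] 10.8 [ 0.636 -0.02   0.03 ]
microscope 0.93 [500, 86, 624, 200] 9176 rect [554.7 147.4] [ 97.7 137.8] 64.6 [ 0.754 -0.538  0.03 ]
microscope 0.45 [281, 277, 298, 290] 195 rect [289.5 284. ] [14. 15.] 90.0 [0.437 0.093 0.03 ]
slide_box 0.92 [163, 243, 192, 267] 431 rect [176.4 255.6] [17.4 25.5] 35.5 [0.506 0.357 0.03 ]
slide_box 0.9 [175, 198, 215, 227] 965 rect [195.9 210.6] [26.2 38.6] 71.6 [0.611 0.313 0.03 ]
slide_box 0.55 [207, 152, 232, 179] 407 rect [218.3 163.8] [25.6 16.4] 71.6 [0.723 0.261 0.03 ]
dish 0.84 [390, 306, 408, 324] 397 rect [400.5 316. ] [22. 21.] 90.0 [ 0.361 -0.164  0.03 ]
dish 0.72 [437, 274, 460, 298] 440 rect [448.5 284. ] [23. 22.] 0.0 [ 0.434 -0.278  0.03 ]
dish 0.7 [438, 322, 463, 345] 459 rect [452.5 334.5] [23. 23.] 90.0 [ 0.317 -0.284  0.03 ]
dish 0.55 [282, 277, 295, 292] 213 rect [290.  284.5] [15. 16.] 90.0 [0.436 0.092 0.03 ]
dropper 0.71 [203, 275, 223, 288] 186 rect [211. 281.] [12. 16.] 90.0 [0.446 0.276 0.03 ]

[... 1473 characters left out ...]
 
{'clock': 1.0, 'joint_pos': array([ 1.25197267e+00,  2.40614853e-01,  4.95294907e-03,  1.33520308e+00,
       -5.25872513e-06,  1.57079244e+00]), 'joint_vel': array([-0.00226831,  0.00044639, -0.00013529,  0.0006538 , -0.00131178,
       -0.00055295]), 'tau': array([-2.09363993e-04, -3.72215760e+01,  2.52696115e+01,  1.11061636e-03,
       -6.11337055e-05,  1.32939982e-05]), 'eef_pos': array([0.15671857, 0.47477825, 0.23128104]), 'tool_rot': array([ 1.58735600e-01,  9.87321127e-01, -3.43088147e-05, -2.85297379e-06]), 'ft_force': array([-0.66276909, -0.03042746, -0.55594404]), 'ft_torque': array([-0.02407395, -0.04434661, -0.0251716 ]), 'grasp_force': 0.0, 'grip_width': 0.08512998071566684}
```

View pics/top0.png

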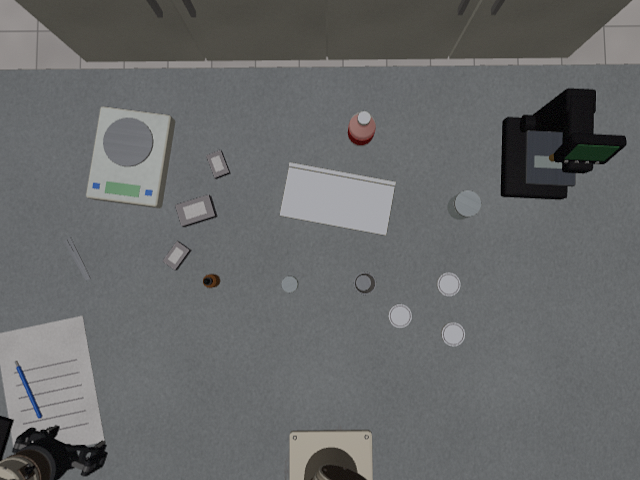

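View pics/scene0.png

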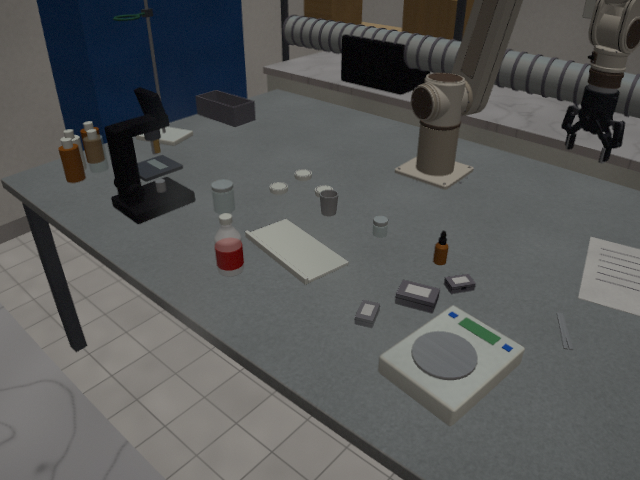

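The top view shows the board at (337,199), rail on its far side, with the microscope on the right (−y). The box is at (196,211), the dropper at (211,281), the small jar at (290,285), and the farthest of the three dishes at (449,284). The scene view confirms this layout, so next I refine the numbers.

```bash
cat >> h.py <<'E'
def mask_rect(m):
    cs,_=cv2.findContours(m.astype(np.uint8),cv2.RETR_EXTERNAL,cv2.CHAIN_APPROX_NONE)
    k=max(cs,key=cv2.contourArea); return cv2.boxPoints(cv2.minAreaRect(k))
E
python3 - <<'E'
from h import *
c=camera('top');im=c['image'];g=cv2.cvtColor(im,cv2.COLOR_RGB2GRAY)
sub=g[150:250,265:410];m=np.zeros_like(g);m[150:250,265:410]=sub>135
print('board',(b:=mask_rect(m)))
p=px2w(c,b,0.012);print(p.round(4),p.mean(0).round(4),[np.linalg.norm(p[i]-p[i-1]).round(4) for i in range(4)])
s=[s for s in silhouettes('slide_box',c)]
for t in s:
    b=mask_rect(t['region']);p=px2w(c,b,0.03);print('box',b.round(1).tolist(),p[:,:2].round(4).tolist(),p.mean(0).round(4),[np.linalg.norm(p[i]-p[i-1]).round(4) for i in range(4)])
v=im
tiles=[cv2.resize(v[y-30:y+30,x-40:x+40],(400,300),interpolation=cv2.INTER_CUBIC) for x,y in((196,211),(449,284),(211,281),(290,285))]
cv2.imwrite('pics/t1.png',np.vstack([np.hstack(tiles[:2]),np.hstack(tiles[2:])])[:,:,::-1])
E
```

```text
board [[279.0305  215.2518 ]
 [287.9982  166.6766 ]
 [394.43216 186.32596]
 [385.46445 234.90115]]
[[ 0.6004  0.1186  0.012 ]
 [ 0.7175  0.0968  0.012 ]
 [ 0.6675 -0.1582  0.012 ]
 [ 0.551  -0.1347  0.012 ]] [ 0.6341 -0.0194  0.012 ] [np.float64(0.2581), np.float64(0.1192), np.float64(0.2598), np.float64(0.1188)]
box [[173.6999969482422, 204.10000610351562], [209.6999969482422, 192.10000610351562], [217.89999389648438, 216.6999969482422], [181.89999389648438, 228.6999969482422]] [[0.6272, 0.3651], [0.6549, 0.2805], [0.5964, 0.2608], [0.5688, 0.3451]] [0.6118 0.3129 0.03  ] [np.float64(0.0617), np.float64(0.0891), np.float64(0.0618), np.float64(0.0888)]
box [[205.1999969482422, 155.3000030517578], [221.10000610351562, 148.60000610351562], [230.89999389648438, 172.10000610351562], [215.0, 178.8000030517578]] [[0.7432, 0.2918], [0.7588, 0.2542], [0.7021, 0.2307], [0.6866, 0.2682]] [0.7227 0.2612 0.03  ] [np.float64(0.0613), np.float64(0.0408), np.float64(0.0614), np.float64(0.0406)]
box [[161.6999969482422, 261.1000061035156], [176.39999389648438, 240.39999389648438], [190.6999969482422, 250.60000610351562], [176.0, 271.29998779296875]] [[0.4934, 0.3916], [0.5414, 0.3577], [0.5171, 0.324], [0.4693, 0.3579]] [0.5053 0.3578 0.03  ] [np.float64(0.0414), np.float64(0.0587), np.float64(0.0415), np.float64(0.0586)]
```

View pics/t1.png

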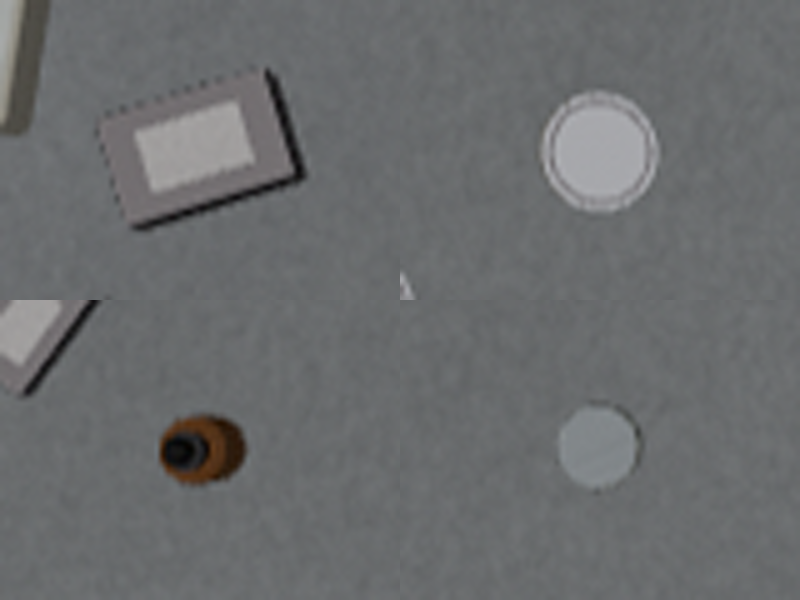

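>>> drive_tool([
  [[38,-13.3,-2],[0,0,-4.45],1],
  [[38,-13.3,-2],[0,0,-4.45],1],
  [[38,-13.3,-2],[0,0,-4.45],1],
  [[38,-13.3,-2],[0,0,-4.45],1],
  [[38,-13.3,-2],[0,0,-4.45],1],
  [[38,-13.3,-2],[0,0,-4.45],1],
  [[38,-13.3,-2],[0,0,-4.45],1],
  [[38,-13.3,-2],[0,0,-4.45],1],
])

```text
clock: 1.77
eef_pos: [0.4625, 0.3674, 0.2153]
tool_rot: [0.455, 0.891, 0.0, 0.0]
ft_force: [0.6, 0.3, 0.0]
grip_width: 0.0853
grasp_force: 0.0
```

>>> drive_tool([
  [[38,-13.3,-2],[0,0,-4.45],1],
  [[38,-13.3,-2],[0,0,-4.45],1],
  [[38,-13.3,-2],[0,0,-4.45],1],
  [[37,-13.7,-2],[0,0,-4.45],1],
  [[0,0,0],[0,0,0],1],
  [[0,0,0],[0,0,0],1],
])

```text
clock: 2.27
eef_pos: [0.6133, 0.3129, 0.2047]
tool_rot: [0.587, 0.81, -0.001, -0.001]
ft_force: [-0.3, -0.2, 0.3]
grip_width: 0.0856
grasp_force: 0.0
```

```bash
python3 - <<'E'
from h import *
c=camera('wrist');save(c,'w1');o=get_obs();print(o['eef_pos'],o['tool_rot'])
for z in (0.03,0.0): print(w2px(c,[.612,.315,z]))
for t in silhouettes('slide_box',c):
    b=mask_rect(t['region']);p=px2w(c,b,0.03);print('box',t['conf'],b.round(1).tolist(),p[:,:2].round(4).tolist(),p.mean(0).round(4))
V=np.array(c['view']);print((-V[:3,:3].T@V[:3,3]).round(3),V[2,:3].round(2))
E
```

```text
[0.61199719 0.31403222 0.20578534] [ 5.85896781e-01  8.10384843e-01 -9.26303964e-04 -7.14349868e-04]
[[320.5277118  215.48551084]]
[[320.55320745 209.32479908]]
box 0.97 [[291.0, 169.0], [349.0, 169.0], [349.0, 259.0], [291.0, 259.0]] [[0.5728, 0.3478], [0.6231, 0.3643], [0.6522, 0.2823], [0.5981, 0.2644]] [0.6116 0.3147 0.03  ]
box 0.91 [[189.3000030517578, 118.9000015258789], [223.39999389648438, 91.69999694824219], [266.3999938964844, 145.5], [232.39999389648438, 172.6999969482422]] [[0.4736, 0.3622], [0.4972, 0.3934], [0.5456, 0.3609], [0.5224, 0.3279]] [0.5097 0.3611 0.03  ]
box 0.76 [[373.79998779296875, 271.29998779296875], [433.3999938964844, 267.0], [436.20001220703125, 306.1000061035156], [376.6000061035156, 310.3999938964844]] [[0.6801, 0.2778], [0.7351, 0.3005], [0.7554, 0.2618], [0.6983, 0.2382]] [0.7172 0.2696 0.03  ]
[0.591 0.38  0.347] [ 0.09 -0.27 -0.96]
```

View pics/w1.png

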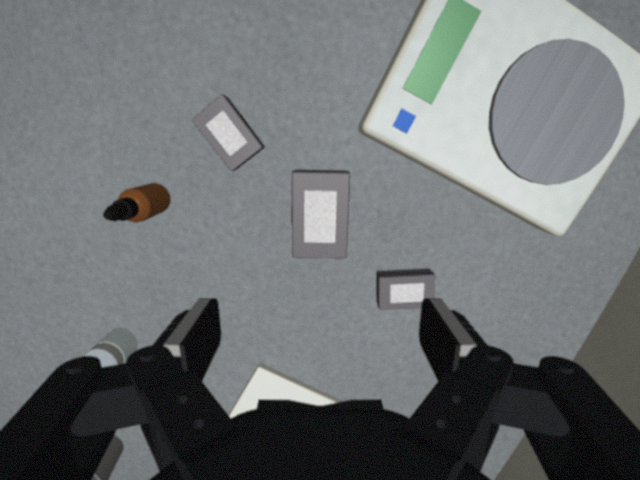

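The wrist view shows the large box centred under the tool at (320,215) and square to the fingers, so I can descend and grip.

>>> drive_tool([
  [[0,0,-35],[0,0,0],1],
  [[0,0,-35],[0,0,0],1],
  [[0,0,-35],[0,0,0],1],
  [[0,0,-35],[0,0,0],1],
  [[0,0,-30],[0,0,0],1],
  [[0,0,-18],[0,0,0],1],
  [[0,0,-10],[0,0,0],1],
  [[0,0,0],[0,0,0],1],
])

```text
clock: 3.03
eef_pos: [0.6089, 0.3151, 0.0074]
tool_rot: [0.584, 0.811, -0.002, -0.001]
ft_force: [-0.3, 0.3, 0.4]
grip_width: 0.0851
grasp_force: 0.0
```

>>> drive_tool([
  [[0,0,0],[0,0,0],0.3],
  [[0,0,0],[0,0,0],0.3],
  [[0,0,0],[0,0,0],0.3],
  [[0,0,0],[0,0,0],0.3],
  [[0,0,0],[0,0,0],0.3],
  [[0,0,0],[0,0,0],0.3],
])

```text
clock: 3.53
eef_pos: [0.6135, 0.3159, 0.0125]
tool_rot: [0.585, 0.811, 0.003, 0.001]
ft_force: [-0.5, 1.3, 6.0]
grip_width: 0.0524
grasp_force: 65.8
```

>>> drive_tool([
  [[0,0,15],[0,0,0],0.3],
  [[0,0,35],[0,0,0],0.3],
  [[0,0,35],[0,0,0],0.3],
  [[0,-15,15],[0,0,-2],0.3],
  [[2,-32,0],[0,0,-3],0.3],
  [[2,-32,0],[0,0,-3],0.3],
  [[2,-32,0],[0,0,-3],0.3],
  [[2,-32,0],[0,0,-3],0.3],
])

```text
clock: 4.2
eef_pos: [0.6193, 0.1696, 0.1094]
tool_rot: [0.681, 0.732, -0.0, 0.0]
ft_force: [0.5, 0.3, -0.8]
grip_width: 0.0525
grasp_force: 64.8
```

>>> drive_tool([
  [[2,-32,0],[0,0,-3],0.3],
  [[3,-32,0],[0,0,-3],0.3],
  [[3,-32,0],[0,0,-3],0.3],
  [[3,-32,0],[0,0,-3],0.3],
  [[3,-32,0],[0,0,-3],0.3],
  [[2,-31,0],[0,0,-0.4],0.3],
  [[0,0,0],[0,0,0],0.3],
  [[0,0,0],[0,0,0],0.3],
])

```text
clock: 4.87
eef_pos: [0.6351, -0.0221, 0.1091]
tool_rot: [0.774, 0.634, -0.0, -0.0]
ft_force: [0.6, -0.4, -2.5]
grip_width: 0.0528
grasp_force: 64.9
```

```bash
python3 - <<'E'
from h import *
c=camera('wrist');save(c,'w2');o=get_obs();print(o['eef_pos'],o['tool_rot'],o['grip_width'])
for q in('slide_box','board'):
  for t in silhouettes(q,c):
    b=mask_rect(t['region']);p=px2w(c,b,.01);print(q,t['conf'],b.round(1).tolist(),p[:,:2].round(4).tolist())
b=[[.5754,.1196],[.6932,.0965],[.6434,-.1584],[.5255,-.1353]]
E
```

```text
[ 0.63517774 -0.02052151  0.10914048] [ 7.72887926e-01  6.34542483e-01 -6.82068232e-05 -2.94081173e-04] 0.05250082943853666
slide_box 0.57 [[247.10000610351562, 401.6000061035156], [251.39999389648438, 208.3000030517578], [391.6000061035156, 211.39999389648438], [387.29998779296875, 404.70001220703125]] [[0.544, -0.1539], [0.5915, 0.0108], [0.69, -0.0112], [0.6636, -0.1811]]
board 0.56 [[225.0, 44.0], [427.0, 44.0], [427.0, 299.0], [225.0, 299.0]] [[0.6011, 0.1188], [0.7287, 0.0934], [0.7079, -0.0857], [0.553, -0.0547]]
```

View pics/w2.png

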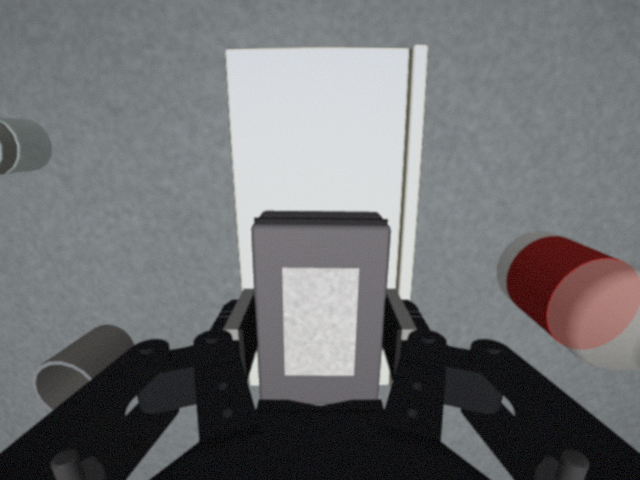

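The box is held straight, above the middle of the board, and its edges are parallel to the rail at column 410. Next: lower it.

>>> drive_tool([
  [[-1,1,-25],[0,0,0],0.3],
  [[0,0,-25],[0,0,0],0.3],
  [[0,0,-18],[0,0,0],0.3],
  [[0,0,-8],[0,0,0],0.3],
  [[0,0,-5],[0,0,0],0.3],
  [[0,0,-4],[0,0,0],0.3],
  [[0,0,-1],[0,0,0],0.3],
  [[0,0,0],[0,0,0],0.3],
])

```text
clock: 5.68
eef_pos: [0.6355, -0.0179, 0.0242]
tool_rot: [0.772, 0.636, 0.001, 0.001]
ft_force: [-0.3, 0.6, -1.9]
grip_width: 0.0522
grasp_force: 64.9
```

>>> drive_tool([
  [[0,0,-1],[0,0,0],0.3],
  [[0,0,-1],[0,0,0],0.3],
  [[0,0,0],[0,0,0],0.3],
])

```text
clock: 5.93
eef_pos: [0.6357, -0.0182, 0.0225]
tool_rot: [0.772, 0.636, 0.001, 0.001]
ft_force: [0.5, 0.7, 1.0]
grip_width: 0.0524
grasp_force: 65.2
```

>>> drive_tool([
  [[0,0,-1],[0,0,0],0.3],
  [[0,0,-1],[0,0,0],0.3],
  [[0,0,0],[0,0,0],0.3],
])

```text
clock: 6.18
eef_pos: [0.6357, -0.0182, 0.0225]
tool_rot: [0.772, 0.636, 0.001, 0.001]
ft_force: [-5.2, 0.6, 11.6]
grip_width: 0.0523
grasp_force: 66.3
```

>>> drive_tool([
  [[0,0,1],[0,0,0],0.75],
  [[0,0,0],[0,0,0],0.85],
  [[0,0,0],[0,0,0],1],
  [[0,0,2],[0,0,0],1],
  [[0,0,15],[0,0,0],1],
  [[0,0,35],[0,0,0],1],
  [[0,0,35],[0,0,0],1],
  [[0,0,35],[0,0,0],1],
])

```text
clock: 6.85
eef_pos: [0.634, -0.0182, 0.1427]
tool_rot: [0.772, 0.636, -0.001, -0.001]
ft_force: [1.6, -0.3, 0.7]
grip_width: 0.0856
grasp_force: 0.0
```

```bash
python3 - <<'E'
from h import *
c=camera('wrist');save(c,'w3');o=get_obs();print(o['eef_pos'],o['tool_rot'],o['grip_width'])
for q in('slide_box','board'):
  for t in silhouettes(q,c):
    b=mask_rect(t['region']);p=px2w(c,b,.04);print(q,t['conf'],b.round(1).tolist(),p[:,:2].round(4).tolist(),p.mean(0).round(4))
E
```

```text
[ 0.63849995 -0.01833255  0.15197389] [0.77197835 0.63562091 0.0044824  0.00392426] 0.08558800453427937
slide_box 0.77 [[286.0, 291.0], [286.0, 181.0], [359.0, 181.0], [359.0, 291.0]] [[0.5995, -0.0551], [0.6182, 0.0284], [0.6693, 0.0184], [0.6557, -0.0659]] [ 0.6357 -0.0185  0.04  ]
board 0.58 [[241.0, 62.0], [417.0, 62.0], [417.0, 369.0], [241.0, 369.0]] [[0.6059, 0.1108], [0.7199, 0.0887], [0.693, -0.1477], [0.5455, -0.119]] [ 0.6411 -0.0168  0.04  ]
```

View pics/w3.png

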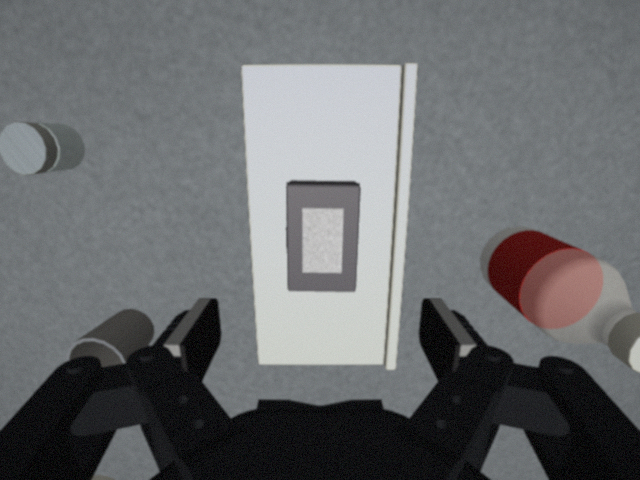

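Box placed centred and parallel to the rail (centre at (323,237)). Next, the dish.

>>> drive_tool([
  [[-25,-33,1],[0,0,0],1],
  [[-25,-33,1],[0,0,0],1],
  [[-25,-33,1],[0,0,0],1],
  [[-25,-33,1],[0,0,0],1],
  [[-25,-33,1],[0,0,0],1],
  [[-25,-33,1],[0,0,0],1],
  [[-26,-33,1],[0,0,0],1],
  [[-26,-33,1],[0,0,0],1],
])

```text
clock: 7.67
eef_pos: [0.4309, -0.2824, 0.1489]
tool_rot: [0.772, 0.636, -0.0, -0.001]
ft_force: [0.4, 0.2, 0.2]
grip_width: 0.0851
grasp_force: 0.0
```

>>> drive_tool([
  [[0,0,0],[0,0,0],1],
  [[0,0,0],[0,0,0],1],
  [[0,0,0],[0,0,0],1],
])

```text
clock: 7.92
eef_pos: [0.4325, -0.2814, 0.1493]
tool_rot: [0.772, 0.635, -0.0, -0.001]
ft_force: [0.6, 0.0, 0.2]
grip_width: 0.0853
grasp_force: 0.0
```

```bash
python3 - <<'E'
from h import *
c=camera('wrist');save(c,'w4');o=get_obs();print(o['eef_pos'],o['tool_rot'],o['grip_width'])
print(w2px(c,[.433,-.282,.015]))
for t in silhouettes('dish',c):
    k=max(cv2.findContours(t['region'].astype(np.uint8),0,1)[0],key=len)[:,0]
    p=px2w(c,k,.012)[:,:2].astype(np.float32);print(t['conf'],t['bbox'],cv2.minEnclosingCircle(p))
E
```

```text
[ 0.43319582 -0.28088403  0.1494363 ] [ 7.71805449e-01  6.35858258e-01 -2.03134113e-05 -7.90204456e-04] 0.08573056124090155
[[320.75560271 228.9054504 ]]
0.96 [165.0, 66.4, 236.1, 143.3] ((0.359598308801651, -0.16657252609729767), 0.02932019904255867)
0.71 [284.5, 197.4, 355.5, 263.2] ((0.4320927858352661, -0.2840573489665985), 0.02841995470225811)
0.62 [158.4, 229.4, 225.5, 295.7] ((0.3174234628677368, -0.2897888422012329), 0.03131037950515747)
```

View pics/w4.png

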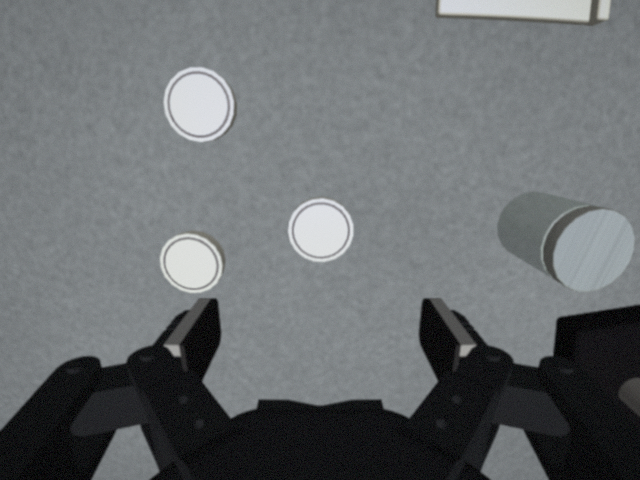

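The dish sits under the tool at (320,230), so I descend.

>>> drive_tool([
  [[0,0,-35],[0,0,0],1],
  [[0,0,-35],[0,0,0],1],
  [[0,0,-35],[0,0,0],1],
  [[0,0,-25],[0,0,0],1],
  [[0,0,-12],[0,0,0],1],
  [[0,0,-5],[0,0,0],1],
  [[0,0,0],[0,0,0],1],
  [[0,0,0],[0,0,0],1],
])

```text
clock: 8.68
eef_pos: [0.4342, -0.2811, 0.0037]
tool_rot: [0.771, 0.636, 0.0, 0.0]
ft_force: [0.9, 0.0, 0.8]
grip_width: 0.0853
grasp_force: 0.0
```

>>> drive_tool([
  [[0,0,0],[0,0,0],0.75],
  [[0,0,0],[0,0,0],0.6],
  [[0,0,0],[0,0,0],0.4],
  [[0,0,0],[0,0,0],0.4],
  [[0,0,0],[0,0,0],0.4],
  [[0,0,0],[0,0,0],0.4],
])

```text
clock: 9.18
eef_pos: [0.4344, -0.2823, 0.0052]
tool_rot: [0.772, 0.636, 0.001, 0.002]
ft_force: [-0.9, 0.8, 6.3]
grip_width: 0.052
grasp_force: 61.3
```

>>> drive_tool([
  [[0,0,10],[0,0,0],0.4],
  [[0,0,25],[0,0,0],0.4],
  [[0,0,35],[0,0,0],0.4],
  [[0,0,35],[0,0,0],0.4],
  [[20,26,0],[0,0,0],0.4],
  [[25,33,0],[0,0,0],0.4],
  [[25,33,0],[0,0,0],0.4],
  [[25,33,0],[0,0,0],0.4],
])

```text
clock: 9.85
eef_pos: [0.5292, -0.1559, 0.11]
tool_rot: [0.773, 0.635, 0.001, 0.001]
ft_force: [-0.0, -0.9, 0.0]
grip_width: 0.0522
grasp_force: 62.7
```

>>> drive_tool([
  [[25,33,0],[0,0,0],0.4],
  [[25,33,0],[0,0,0],0.4],
  [[25,33,0],[0,0,0],0.4],
  [[20,25,0],[0,0,0],0.4],
  [[12,14.5,0],[0,0,0],0.4],
  [[0,0,0],[0,0,0],0.4],
  [[0,0,0],[0,0,0],0.4],
  [[0,0,0],[0,0,0],0.4],
])

```text
clock: 10.52
eef_pos: [0.6345, -0.0187, 0.1086]
tool_rot: [0.772, 0.635, -0.0, -0.0]
ft_force: [-0.2, -0.8, -0.1]
grip_width: 0.0517
grasp_force: 62.7
```

```bash
python3 - <<'E'
from h import *
c=camera('wrist');save(c,'w5');o=get_obs();print(o['eef_pos'],o['tool_rot'],o['grip_width'])
E
```

```text
[ 0.63435253 -0.01917544  0.10865088] [ 7.72391653e-01  6.35146453e-01 -3.37904665e-04 -5.25249979e-05] 0.05191433331796752
```

View pics/w5.png

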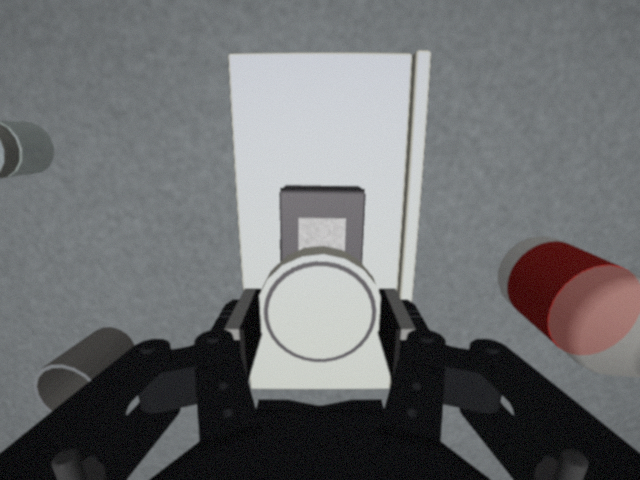

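The dish is held level, centred between the pads over the box.

>>> drive_tool([
  [[1,0,-20],[0,0,0],0.4],
  [[0,0,-20],[0,0,0],0.4],
  [[0,0,-12],[0,0,0],0.4],
  [[0,0,-5],[0,0,0],0.4],
  [[0,0,-3],[0,0,0],0.4],
  [[0,0,-1],[0,0,0],0.4],
  [[0,0,0],[0,0,0],0.4],
  [[0,0,0],[0,0,0],0.4],
])

```text
clock: 11.23
eef_pos: [0.6369, -0.0185, 0.0485]
tool_rot: [0.772, 0.635, 0.001, 0.001]
ft_force: [0.7, -0.1, -0.0]
grip_width: 0.0519
grasp_force: 62.7
```

>>> drive_tool([
  [[0,0,-1],[0,0,0],0.4],
  [[0,0,-1],[0,0,0],0.4],
  [[0,0,0],[0,0,0],0.4],
])

```text
clock: 11.48
eef_pos: [0.6363, -0.018, 0.0455]
tool_rot: [0.772, 0.636, 0.0, 0.0]
ft_force: [-0.2, -0.1, -0.1]
grip_width: 0.0519
grasp_force: 62.7
```

>>> drive_tool([
  [[0,0,-1],[0,0,0],0.4],
  [[0,0,-0.5],[0,0,0],0.4],
  [[0,0,0],[0,0,0],0.4],
])

```text
clock: 11.73
eef_pos: [0.6363, -0.0181, 0.0453]
tool_rot: [0.772, 0.636, 0.0, 0.0]
ft_force: [-3.1, -0.1, 6.7]
grip_width: 0.0519
grasp_force: 63.5
```

>>> drive_tool([
  [[0,0,1],[0,0,0],0.75],
  [[0,0,0],[0,0,0],0.85],
  [[0,0,0],[0,0,0],1],
  [[0,0,2],[0,0,0],1],
  [[0,0,20],[0,0,0],1],
  [[0,0,35],[0,0,0],1],
  [[0,0,35],[0,0,0],1],
  [[0,0,35],[0,0,0],1],
])

```text
clock: 12.4
eef_pos: [0.6356, -0.0181, 0.1726]
tool_rot: [0.772, 0.636, -0.001, -0.001]
ft_force: [1.1, 0.4, -0.4]
grip_width: 0.0856
grasp_force: 0.0
```

>>> drive_tool([
  [[0,0,20],[0,0,0],1],
  [[-20,31,10],[0,0,0],1],
  [[-20,31,0],[0,0,0],1],
  [[-20,31,0],[0,0,0],1],
  [[-20,31,0],[0,0,0],1],
  [[-20,31,0],[0,0,0],1],
  [[-20,31,0],[0,0,0],1],
  [[-20,31,0],[0,0,0],1],
])

```text
clock: 13.07
eef_pos: [0.495, 0.2001, 0.2019]
tool_rot: [0.772, 0.636, 0.0, 0.0]
ft_force: [-0.1, 1.2, 0.8]
grip_width: 0.0856
grasp_force: 0.0
```

>>> drive_tool([
  [[-20,31,0],[0,0,0],1],
  [[-20,31,0],[0,0,0],1],
  [[-11,16,0],[0,0,0],1],
  [[0,0,0],[0,0,0],1],
  [[0,0,0],[0,0,0],1],
  [[0,0,0],[0,0,0],1],
])

```text
clock: 13.57
eef_pos: [0.4454, 0.2765, 0.2018]
tool_rot: [0.772, 0.636, -0.0, 0.0]
ft_force: [0.5, -0.0, -0.2]
grip_width: 0.0854
grasp_force: 0.0
```

```bash
cat >> h.py <<'E'
from scipy.optimize import least_squares
def hull_fit(c,m,x0,prof):
    """fit base centre of an upright solid of revolution to a silhouette: prof = (radius,z) rings"""
    a=np.linspace(0,2*np.pi,40)
    cs,_=cv2.findContours(m.astype(np.uint8),0,1);k=max(cs,key=cv2.contourArea)
    def cost(x):
        P=np.vstack([np.c_[x[0]+r*np.cos(a),x[1]+r*np.sin(a),0*a+z] for r,z in prof])
        im=np.zeros(m.shape,np.uint8);q=w2px(c,P).reshape(len(prof),-1,2)
        for i in range(len(prof)-1):
            h=cv2.convexHull(np.vstack([q[i],q[i+1]]).astype(np.float32))
            cv2.fillPoly(im,[np.round(h*16).astype(np.int32)],1,shift=4)
        return (im.astype(bool)^m.astype(bool)).sum()
    from scipy.optimize import minimize
    r=minimize(cost,x0,method='Nelder-Mead',options=dict(initial_simplex=np.array(x0)+np.array([[0,0],[.01,0],[0,.01]]),xatol=2e-4))
    return r.x,r.fun,m.sum()
DROP=[(.016,0),(.016,.046),(.0095,.056),(.0095,.066),(.006,.07),(.005,.088)]
JAR=[(.019,0),(.019,.045)]
E
python3 - <<'E'
from h import *
c=camera('wrist');save(c,'w6');o=get_obs();print(o['eef_pos'],o['tool_rot'],o['grip_width'])
t=camera('top');save(t,'top6')
for n,cc in(('w',c),('t',t)):
  for q,x0,pr in(('dropper',(.445,.277),DROP),('small_jar',(.436,.094),JAR)):
    for s in silhouettes(q,cc): print(n,q,round(s['conf'],2),s['bbox'],hull_fit(cc,s['region'],x0,pr))
for q in('slide_box','dish'):
  for s in silhouettes(q,t): print(q,s['conf'],s['bbox'],px2w(t,mask_rect(s['region']).mean(0),.045).round(4))
E
```

```text
[0.44570271 0.27616054 0.20175175] [ 7.72326232e-01  6.35226060e-01 -3.82674953e-05  2.06102165e-04] 0.08534878700100305
w dropper 0.88 [303.9, 202.4, 335.6, 244.6] (array([0.4460553 , 0.27421802]), np.float64(174.0), np.int64(1113))
w small_jar 0.78 [324.7, 351.3, 363.2, 400.4] (array([0.43689464, 0.0937422 ]), np.float64(187.0), np.int64(1527))
t dropper 0.6 [204.5, 277.7, 222.6, 284.5] (array([0.44667419, 0.27571552]), np.float64(36.0), np.int64(192))
t small_jar 0.58 [281.2, 277.6, 296.1, 291.1] (array([0.43718773, 0.09120608]), np.float64(27.0), np.int64(226))
slide_box 0.96 [208.1, 148.2, 231.8, 179.3] [[0.7202 0.2581 0.045 ]]
slide_box 0.7 [163.1, 242.8, 179.0, 260.5] [[0.5016 0.3648 0.045 ]]
slide_box 0.62 [317.3, 185.6, 355.6, 212.4] [[ 0.6315 -0.0176  0.045 ]]
dish 0.96 [325.5, 188.1, 350.7, 210.8] [[ 0.6372 -0.0174  0.045 ]]
dish 0.72 [389.9, 304.6, 407.5, 327.1] [[ 0.3622 -0.1601  0.045 ]]
dish 0.64 [441.7, 320.6, 465.8, 344.3] [[ 0.3203 -0.2804  0.045 ]]
```

View pics/w6.png

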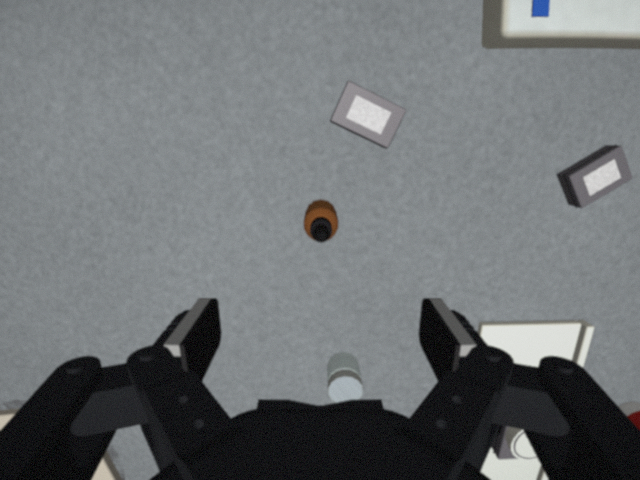

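The wrist view shows the dropper at (321,220), and the dish and box are in place. Descend on the dropper body.

>>> drive_tool([
  [[0.5,-1.5,-35],[0,0,0],1],
  [[0,0,-35],[0,0,0],1],
  [[0,0,-35],[0,0,0],1],
  [[0,0,-35],[0,0,0],1],
  [[0,0,-25],[0,0,0],1],
  [[0,0,-10],[0,0,0],1],
  [[0,0,-5],[0,0,0],1],
  [[0,0,0],[0,0,0],1],
])

```text
clock: 14.63
eef_pos: [0.4456, 0.2752, 0.0215]
tool_rot: [0.772, 0.636, -0.0, -0.0]
ft_force: [0.4, -0.9, -0.1]
grip_width: 0.0852
grasp_force: 0.0
```

>>> drive_tool([
  [[0,0,0],[0,0,0],0.8],
  [[0,0,0],[0,0,0],0.65],
  [[0,0,0],[0,0,0],0.5],
  [[0,0,0],[0,0,0],0.42],
  [[0,0,0],[0,0,0],0.36],
  [[0,0,0],[0,0,0],0.2],
  [[0,0,0],[0,0,0],0.2],
  [[0,0,0],[0,0,0],0.2],
])

```text
clock: 15.3
eef_pos: [0.4465, 0.2759, 0.0233]
tool_rot: [0.772, 0.636, 0.001, 0.0]
ft_force: [-1.0, -0.1, 5.9]
grip_width: 0.0297
grasp_force: 58.8
```

>>> drive_tool([
  [[0,0,10],[0,0,0],0.2],
  [[0,0,25],[0,0,0],0.2],
  [[0,0,35],[0,0,0],0.2],
  [[0,0,25],[0,0,0],0.2],
  [[9,-20,10],[0,0,0],0.2],
  [[14,-30,0],[0,0,0],0.2],
  [[14,-30,0],[0,0,0],0.2],
  [[14,-30,0],[0,0,0],0.2],
])

```text
clock: 15.97
eef_pos: [0.4972, 0.1646, 0.1281]
tool_rot: [0.772, 0.636, 0.001, 0.0]
ft_force: [-0.1, 0.5, -0.6]
grip_width: 0.0301
grasp_force: 59.4
```

>>> drive_tool([
  [[14,-30,0],[0,0,0],0.2],
  [[14,-30,0],[0,0,0],0.2],
  [[14,-30,0],[0,0,0],0.2],
  [[14,-30,0],[0,0,0],0.2],
  [[14,-30,0],[0,0,0],0.2],
  [[14,-30,0],[0,0,0],0.2],
  [[14,-30,0],[0,0,0],0.2],
  [[13,-30,0],[0,0,0],0.2],
])

```text
clock: 16.63
eef_pos: [0.6081, -0.0762, 0.1274]
tool_rot: [0.772, 0.636, 0.0, 0.0]
ft_force: [0.2, 0.7, 0.0]
grip_width: 0.0299
grasp_force: 59.4
```

>>> drive_tool([
  [[10,-20,0],[0,0,0],0.2],
  [[0,-8.5,0],[0,0,0],0.2],
  [[0,0,0],[0,0,0],0.2],
  [[0,0,0],[0,0,0],0.2],
  [[0,0,0],[0,0,0],0.2],
])

```text
clock: 17.05
eef_pos: [0.6169, -0.1018, 0.1269]
tool_rot: [0.772, 0.636, -0.0, -0.001]
ft_force: [-0.2, 0.8, -0.2]
grip_width: 0.0299
grasp_force: 59.4
```

```bash
python3 - <<'E'
from h import *
c=camera('wrist');save(c,'w7');o=get_obs();print(o['eef_pos'],o['tool_rot'],o['grip_width'])
E
```

```text
[ 0.61704068 -0.10157527  0.12698132] [ 7.71421443e-01  6.36324446e-01 -7.96454827e-05 -3.88321072e-04] 0.029983186042279866
```

View pics/w7.png

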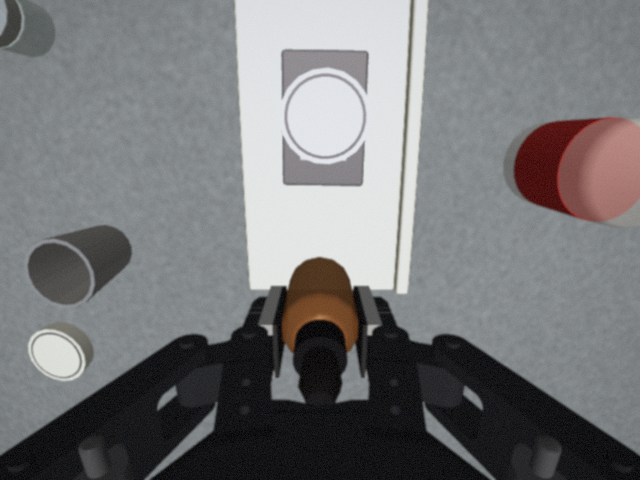

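The dropper is held upright over the microscope end, and the dish sits centred on the box at (325,115). Lower it.

>>> drive_tool([
  [[0.5,-1.5,-20],[0,0,0],0.2],
  [[0,0,-25],[0,0,0],0.2],
  [[0,0,-22],[0,0,0],0.2],
  [[0,0,-12],[0,0,0],0.2],
  [[0,0,-6],[0,0,0],0.2],
  [[0,0,-4],[0,0,0],0.2],
  [[0,0,-2],[0,0,0],0.2],
  [[0,0,0],[0,0,0],0.2],
])

```text
clock: 17.77
eef_pos: [0.6186, -0.1042, 0.0364]
tool_rot: [0.772, 0.636, 0.0, 0.0]
ft_force: [-0.5, -0.4, -0.2]
grip_width: 0.0297
grasp_force: 59.4
```

>>> drive_tool([
  [[0,0,-1],[0,0,0],0.2],
  [[0,0,-1],[0,0,0],0.2],
  [[0,0,0],[0,0,0],0.2],
])

```text
clock: 18.02
eef_pos: [0.6186, -0.1047, 0.0344]
tool_rot: [0.772, 0.636, 0.0, 0.0]
ft_force: [-0.2, 0.7, -0.7]
grip_width: 0.0298
grasp_force: 59.4
```

>>> drive_tool([
  [[0,0,-1],[0,0,0],0.2],
  [[0,0,-0.7],[0,0,0],0.2],
  [[0,0,0],[0,0,0],0.2],
])

```text
clock: 18.27
eef_pos: [0.6186, -0.1048, 0.0333]
tool_rot: [0.772, 0.636, 0.0, 0.001]
ft_force: [-1.0, 0.4, 4.7]
grip_width: 0.0303
grasp_force: 60.0
```

>>> drive_tool([
  [[0,0,0.5],[0,0,0],0.45],
  [[0,0,0],[0,0,0],0.55],
  [[0,0,0],[0,0,0],0.7],
  [[0,0,0],[0,0,0],0.9],
  [[0,0,3],[0,0,0],1],
  [[0,0,20],[0,0,0],1],
  [[0,0,35],[0,0,0],1],
  [[0,0,35],[0,0,0],1],
])

```text
clock: 18.93
eef_pos: [0.6166, -0.1044, 0.1249]
tool_rot: [0.772, 0.636, -0.001, -0.002]
ft_force: [0.4, 0.6, 0.3]
grip_width: 0.085
grasp_force: 0.0
```

>>> drive_tool([
  [[0,0,35],[0,0,0],1],
  [[0,0,35],[0,0,0],1],
  [[-15,16,0],[0,0,0],1],
  [[-27,29,0],[0,0,0],1],
  [[-27,29,0],[0,0,0],1],
  [[-27,29,0],[0,0,0],1],
  [[-27,29,0],[0,0,0],1],
  [[-27,29,0],[0,0,0],1],
])

```text
clock: 19.6
eef_pos: [0.4666, 0.0574, 0.1958]
tool_rot: [0.772, 0.635, 0.0, 0.0]
ft_force: [0.7, 0.0, 1.0]
grip_width: 0.0853
grasp_force: 0.0
```

>>> drive_tool([
  [[-20,23,0],[0,0,0],1],
  [[-11,13,0],[0,0,0],1],
  [[0,0,0],[0,0,0],1],
  [[0,0,0],[0,0,0],1],
  [[0,0,0],[0,0,0],1],
])

```text
clock: 20.02
eef_pos: [0.4379, 0.0922, 0.1959]
tool_rot: [0.772, 0.636, 0.0, 0.0]
ft_force: [0.1, 0.8, 0.2]
grip_width: 0.0855
grasp_force: 0.0
```

```bash
python3 - <<'E'
from h import *
c=camera('wrist');save(c,'w8');o=get_obs();print(o['eef_pos'],o['tool_rot'],o['grip_width'])
t=camera('top');save(t,'top8')
for n,cc in(('w',c),('t',t)):
  for q,x0,pr in(('dropper',(.618,-.104),[(r,z+.01) for r,z in DROP]),('small_jar',(.437,.093),JAR)):
    for s in silhouettes(q,cc): print(n,q,round(s['conf'],2),s['bbox'],hull_fit(cc,s['region'],x0,pr))
a=cv2.resize(t['image'][150:300,240:440],(800,600),interpolation=cv2.INTER_CUBIC)
b=cv2.resize(c['image'],(800,600))
cv2.imwrite('pics/w8b.png',cv2.resize(np.hstack([a,b]),(800,300))[:,:,::-1])
E
```

```text
[0.43799806 0.0918688  0.19577065] [7.72277617e-01 6.35285050e-01 2.86223215e-04 3.24930351e-04] 0.08575753084414864
w dropper 0.88 [495.0, 341.8, 538.1, 369.7] (array([ 0.61345898, -0.09668066]), np.float64(1678.0), np.int64(430))
w small_jar 0.95 [295.1, 196.0, 340.4, 245.4] (array([0.4359959 , 0.09011483]), np.float64(115.0), np.int64(1633))
w small_jar 0.56 [511.8, 266.7, 576.9, 328.2] (array([0.447, 0.093]), np.float64(4447.0), np.int64(2714))
w small_jar 0.38 [490.6, 244.5, 573.2, 336.1] (array([0.447, 0.093]), np.float64(5020.0), np.int64(3287))
t dropper 0.65 [364.7, 201.1, 382.3, 211.2] (array([ 0.61759033, -0.10418876]), np.float64(25.0), np.int64(178))
t small_jar 0.45 [316.8, 186.4, 354.9, 214.9] (array([ 0.48231372, -0.00784961]), np.float64(608.0), np.int64(378))
```

View pics/w8b.png

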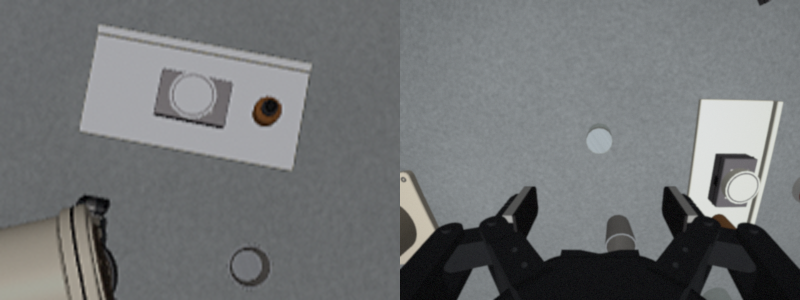

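The left tile shows the dropper upright on the board beside the box. The right tile shows the jar under the tool at (598,140). Grip the jar.

>>> drive_tool([
  [[-1,-0.5,-35],[0,0,0],1],
  [[0,0,-35],[0,0,0],1],
  [[0,0,-35],[0,0,0],1],
  [[0,0,-35],[0,0,0],1],
  [[0,0,-25],[0,0,0],1],
  [[0,0,-12],[0,0,0],1],
  [[0,0,-6],[0,0,0],1],
  [[0,0,0],[0,0,0],1],
])

```text
clock: 20.98
eef_pos: [0.4353, 0.0914, 0.0112]
tool_rot: [0.772, 0.635, -0.001, -0.001]
ft_force: [0.3, -0.1, 0.9]
grip_width: 0.0852
grasp_force: 0.0
```

>>> drive_tool([
  [[0,0,0],[0,0,0],0.8],
  [[0,0,0],[0,0,0],0.65],
  [[0,0,0],[0,0,0],0.5],
  [[0,0,0],[0,0,0],0.45],
  [[0,0,0],[0,0,0],0.25],
  [[0,0,0],[0,0,0],0.25],
  [[0,0,0],[0,0,0],0.25],
  [[0,0,0],[0,0,0],0.25],
])

```text
clock: 21.65
eef_pos: [0.4373, 0.0921, 0.0139]
tool_rot: [0.772, 0.636, 0.001, 0.001]
ft_force: [-1.0, -0.4, 5.0]
grip_width: 0.0365
grasp_force: 59.6
```

>>> drive_tool([
  [[0,0,10],[0,0,0],0.25],
  [[0,0,30],[0,0,0],0.25],
  [[0,0,35],[0,0,0],0.25],
  [[15,-1.6,10],[0,0,0],0.25],
  [[30,-4,0],[0,0,0],0.25],
  [[35,-4,0],[0,0,0],0.25],
  [[35,-4,0],[0,0,0],0.25],
  [[35,-4,0],[0,0,0],0.25],
])

```text
clock: 22.32
eef_pos: [0.5877, 0.0741, 0.0984]
tool_rot: [0.772, 0.636, 0.001, 0.0]
ft_force: [0.3, 0.4, 0.1]
grip_width: 0.0369
grasp_force: 60.1
```

>>> drive_tool([
  [[35,-4,0],[0,0,0],0.25],
  [[20,-3,0],[0,0,0],0.25],
  [[10,-1,0],[0,0,0],0.25],
  [[0,0,0],[0,0,0],0.25],
  [[0,0,0],[0,0,0],0.25],
  [[0,0,0],[0,0,0],0.25],
])

```text
clock: 22.82
eef_pos: [0.65, 0.0664, 0.0974]
tool_rot: [0.772, 0.636, -0.001, -0.0]
ft_force: [-0.3, -0.2, -0.3]
grip_width: 0.0362
grasp_force: 60.2
```

```bash
python3 - <<'E'
from h import *
c=camera('wrist');save(c,'w9');o=get_obs();print(o['eef_pos'],o['tool_rot'],o['grip_width'])
E
```

```text
[0.64992323 0.06648832 0.09764299] [ 7.71866238e-01  6.35784691e-01 -4.54137926e-04 -3.63734639e-04] 0.03646165446514153
```

View pics/w9.png

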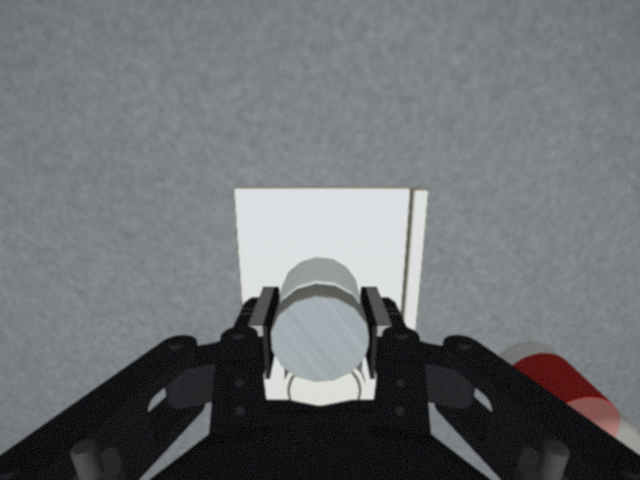

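The jar is held upright, centred over the other end of the board. Lower it.

>>> drive_tool([
  [[0.5,-0.5,-20],[0,0,0],0.25],
  [[0,0,-25],[0,0,0],0.25],
  [[0,0,-15],[0,0,0],0.25],
  [[0,0,-6],[0,0,0],0.25],
  [[0,0,-4],[0,0,0],0.25],
  [[0,0,-2],[0,0,0],0.25],
  [[0,0,0],[0,0,0],0.25],
  [[0,0,0],[0,0,0],0.25],
])

```text
clock: 23.53
eef_pos: [0.6525, 0.0659, 0.027]
tool_rot: [0.772, 0.636, 0.001, 0.001]
ft_force: [0.0, -0.0, -1.3]
grip_width: 0.0365
grasp_force: 60.2
```

>>> drive_tool([
  [[0,0,-1],[0,0,0],0.25],
  [[0,0,-1],[0,0,0],0.25],
  [[0,0,0],[0,0,0],0.25],
])

```text
clock: 23.78
eef_pos: [0.652, 0.0658, 0.024]
tool_rot: [0.772, 0.636, 0.0, 0.0]
ft_force: [1.1, 0.0, -0.5]
grip_width: 0.0365
grasp_force: 60.4
```

>>> drive_tool([
  [[0,0,-0.7],[0,0,0],0.25],
  [[0,0,0],[0,0,0],0.25],
  [[0,0,0],[0,0,0],0.25],
])

```text
clock: 24.03
eef_pos: [0.652, 0.0658, 0.024]
tool_rot: [0.772, 0.636, 0.0, 0.0]
ft_force: [-2.5, -0.5, 5.6]
grip_width: 0.0364
grasp_force: 60.8
```

>>> drive_tool([
  [[0,0,0],[0,0,0],0.5],
  [[0,0,0],[0,0,0],0.6],
  [[0,0,0],[0,0,0],0.75],
  [[0,0,0],[0,0,0],1],
  [[0,0,3],[0,0,0],1],
  [[0,0,20],[0,0,0],1],
  [[0,0,35],[0,0,0],1],
  [[0,0,35],[0,0,0],1],
])

```text
clock: 24.7
eef_pos: [0.6501, 0.0656, 0.1151]
tool_rot: [0.772, 0.636, -0.002, -0.001]
ft_force: [1.1, -0.2, 0.5]
grip_width: 0.0852
grasp_force: 0.0
```

>>> drive_tool([
  [[0,0,35],[0,0,0],1],
  [[-10,25,35],[0,0,0],1],
  [[-20,30,0],[0,0,0],1],
  [[-20,30,0],[0,0,0],1],
  [[-20,30,0],[0,0,0],1],
  [[-20,30,0],[0,0,0],1],
  [[-20,30,0],[0,0,0],1],
  [[-20,20,0],[0,0,0],1],
])

```text
clock: 25.37
eef_pos: [0.521, 0.2618, 0.1841]
tool_rot: [0.771, 0.636, 0.001, -0.0]
ft_force: [0.5, 0.1, 0.3]
grip_width: 0.0855
grasp_force: 0.0
```

```bash
python3 - <<'E'
from h import *
t=camera('top');s=camera('scene')
B=np.array([.6345,-.019]);th=np.deg2rad(-11.1);R=np.array([[np.cos(th),np.sin(th)],[-np.sin(th),np.cos(th)]])
for q,x0,pr in(('dropper',(.618,-.104),DROP),('small_jar',(.651,.066),JAR)):
  for k in silhouettes(q,t):
    x,f,n=hull_fit(t,k['region'],x0,[(r,z+.01) for r,z in pr]);print(q,round(k['conf'],2),k['bbox'],x,f,n,R@(x-B))
a=cv2.resize(t['image'][150:300,240:440],(800,600),interpolation=cv2.INTER_CUBIC)
b=cv2.resize(s['image'][160:310,190:390],(800,600),interpolation=cv2.INTER_CUBIC)
cv2.imwrite('pics/end.png',cv2.resize(np.hstack([a,b]),(800,300))[:,:,::-1])
E
```

```text
dropper 0.6 [362.0, 199.3, 382.9, 213.0] [ 0.61894727 -0.10538672] 32.0 172 [ 0.00136956 -0.0877649 ]
small_jar 0.77 [293.1, 185.4, 308.1, 199.4] [0.65027917 0.06581812] 14.0 260 [-0.00084536  0.08626923]
```

View pics/end.png

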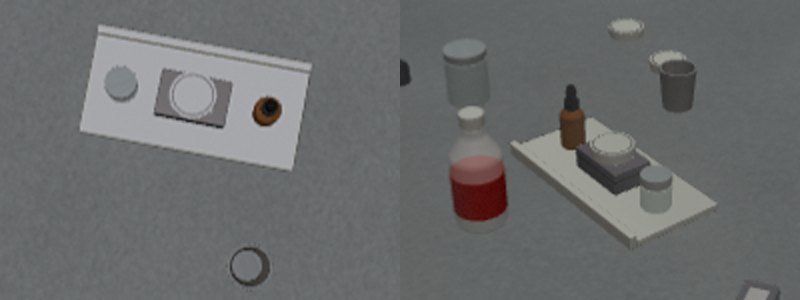

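All four things are upright and in place in both views, and the arm is clear. Handing in.

```bash
python3 -c "
from workcell import job_done
print(job_done())"
```

```text
the job is handed in; nothing more can be done
None
```

The board is set out as asked and the job is handed in, at about 25 s on the clock: the box is mid-board with the dish centred on it, the dropper bottle is on the microscope side and the small jar on the other, each within about 2 mm of its mark by the last top-camera measurement; the hand-in returned no verdict.

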